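# Return the red fastener cassette to its dock and snap it home

## Task

Put the loose red-lidded fastener cassette back into the empty dock with the red labels (not the yellow one), level, and press it straight down until its catches suddenly give way and it snaps home. Keep pressing it firmly down onto the dock's springy floor, without forcing it, and finish like that, still pressing. Leave everything else where it is.

Things in the scene. Friction and masses are not known exactly. Their poses are not given: they have to be found in the camera images.
- red_grip (a point): Centre of the red cassette's grip block. Cassette: clear box of bolts, flat red lid, 80 (x) x 56 (y) x 42 mm high, 0.14 to 0.28 kg; on the lid stands the red grip block, 22 (x) x 48 (y) x 34 mm high (76 mm overall). This point is on the axis, 59 mm above the underside, 17 mm above the lid and below the top. z up. Starts upright on the table, turned up to 0.8 rad; a half turn makes no difference
- red_foot (a point): Centre of the red cassette's underside, 59 mm below the grip point; same axes. The foot is 72 x 48 mm for the lowest 6 mm; at each x end a round catch rib 8 mm across runs along y, 7 mm above the underside (84 mm over both ribs). Press with the block still held across its 22 mm, or let go in the dock's mouth and push on the block's top: both will do
- dock_red: Empty dock with red labels on top of both x ends, fixed on the rack: grey tray, open top, 117 (x) x 68 (y) x 39 mm high; origin at the centre of its underside, 6 mm above the table; z up, its x lies along the cassette's x when docked. The pocket, 87 x 59 mm, has flared lips that guide a cassette up to 4 mm off-centre. Three docks stand 76 mm apart in y, order varies, rack turned up to 0.25 rad
- dock_red_floor (a point): Centre of the red dock's springy floor plate, unloaded: 12 mm above the dock's origin, 18 mm above the table. Same axes. Sprung catch bars at both x ends meet the cassette's ribs when its underside is about 12 mm above this point; then about 8 to 12 N of downward push is needed, and after some 6 mm of travel it suddenly gives and the cassette drops onto the plate
- seat_red (a joint): How far the springy floor plate of the red dock is pushed down, in m: 0 unloaded, 0.006 at its stop; 2 N per mm (about 0.001 under the cassette's own weight, 12 N for the full travel)
- dock_yellow: The same dock with yellow labels, also empty: not the place for the red cassette
- dock_blue: The same dock with blue labels, occupied by the blue cassette
- yellow_grip (a point): The yellow-lidded cassette, same shape, loose on the table: leave it there. Centre of its grip block, 59 mm above its underside
- blue_grip (a point): The blue-lidded cassette, same shape, snapped into the blue dock: leave it. Centre of its grip block
- jar: Closed clear jar with a white cap, 64 mm across, 75 mm high, beyond the rack; bystander. Origin at the underside
- reel: White plastic reel, 90 mm across, 40 mm high; bystander. Origin at the underside
- driver: Screwdriver with a green handle lying flat, 200 mm long; bystander
- tub: Yellow cup-shaped tub, 100 mm across, 60 mm high; bystander. Origin at the underside
- collar: Steel collar, 60 mm across, 18 mm high, lying flat; bystander. Origin at the underside
Mind the look-alikes: they are no part of the job. There is more than one size of the part that bears red_grip; the job needs the largest.

How it is judged:
By the outcome, as a careful person would: the job done as asked, in the order asked, and still so for the second after the job is handed in, while the arm keeps its last pose, push and grip.
It also fails if it takes over 42 s, if anything falls off the work surface, if the arm or the gripper's body presses on something with over 40 N, if the wrist force passes 120 N, or if a joint passes its speed limit or range.

## Robot

A 6-joint arm with a two-finger parallel gripper is mounted at the origin on the work surface. World frame = base frame: x ahead of the robot, y to its left, z up, the work surface at z = 0. Lengths are in mm, angles in rad, forces in N, time in s.
With the tool pointing down it reaches from about 350 to 725 mm from the base axis. Payload 4.3 kg.
Tool frame: the origin (TCP) lies on the centre line of the jaws, within the pads' length; the fingertips stand tips_ahead ahead of it and the grasp point (between the pads) lies 6 mm ahead of it (tips_ahead is the distance from the TCP to the fingertips, in mm); x points along the fingers, z is the direction in which the jaws open and shut, and the axes are right-handed (so a half turn about x gives the same grasp; the last joint's range is limited). The gripper opens to 85 mm and grips with 20 to 120 N. Pads are 22 mm wide; open, the fingers measure 114 mm over their backs; the gripper's body (76 mm by 85 mm) begins 54 mm behind the grasp point. The pads swing forward as they close: fully open they stand 13 mm farther back than shut.
Start: joints at [1.061, 0.377, 0.081, 1.274, 0, 1.46], TCP at [223.82, 529.691, 223.429] pointing down, gripper open.
Joint ranges: [-2.72, 2.72], [-0.84, 1.66], [-1.02, 1.22], [-1.77, 2.12], [-1.37, 1.28], [-3.14, 3.14]. Speed limits (rad/s): [2.57, 2.57, 3.14, 3.14, 3.14, 3.14].

## Interface

Orientations are given as a unit quaternion [w, x, y, z].
In Python, from plant import * gives the robot as it stands.
- The arm moves only by the shell command python3 -m jog 'ROWS' [FORCE]. ROWS is a JSON object of lists of equal length, an entry for each row: "slide": the shift along the tool's x, y, z as a fraction of full scale, a list of three; "angular": the turn, a rotation vector about the tool's x, y, z as a fraction of full scale, a list of three; "hand": the gripper's target within -1 to 1 (fully open at 1, half-way at 0, shut at -1). In form: {"slide": [[x, y, z], ...], "angular": [[rx, ry, rz], ...], "hand": [hand, ...]}. A call has 1 to 8 rows; each row is the pose to reach, as a shift and turn from the pose measured when the call began, along the tool's axes at that moment, turning the shorter way round; what a row does not reach only later rows make up. Full scale, the value 1, is 15 cm for a shift and pi rad for a turn. A row lasts 1/8 s, in which the tool goes at most 62.5 mm and 10.7 degrees, less where a joint would pass 70% of its speed; a pose out of reach is approached as far as the arm can. A call with a number of a shift or a turn outside -1 to 1 is refused whole. A call with a gripper value outside its range is refused whole. The fingers move at their own pace and stop on an object; FORCE is the grip in N (left out, the last holds). Time passes only in rows, so rows that repeat a pose let the fingers close. It gives the time, the measured TCP pose, the force and the opening at its end, in the units of the state.
- read_state(): the state, without advancing time (a new reading comes with each control period).
- snapshot(name): name is "scene" or "top" or "wrist"; returns a dict with "pixels" (480x640x3 uint8, blue, green, red), "z_map" (480x640 float32, mm along the optical axis (not along the pixel's ray), 0 where there is no reading), "K" (3x3 intrinsics, pixels), "rvec" (rotation vector, rad) and "tvec" (3), from world to camera coordinates, as OpenCV has them; the wrist camera has in their place "mount" (4x4, takes a point from camera to tool coordinates, whose origin is the TCP and whose axes are the tool frame's). Camera axes: x right, y down, z forward; pixel columns grow to the right and rows downward; lengths in mm; the calibration is good to about 2 mm. A picture is of the moment at which its call begins: read the wrist's pose just before it.
- hand_in(): hands the job in, once; it reports no verdict.
The state is a dict: "t": time; "joints": joint angles; "joint_velocities": joint speeds; "tau": joint torques, N m; "tcp_pos": TCP position; "tcp_rot": TCP orientation; "ft_force": force on the tool from outside, world axes, zero at the start; "ft_torque": the same for the moment, N m; "grip_width": finger opening in mm.
Only numpy, scipy, OpenCV 4.12 (cv2) and the standard library are available. Lean on these libraries where they do the work, as an engineer would, in place of code of your own. Each camera call takes 0.05 s, during which the arm holds its last target.

## Working session

There is one attempt and no reset: what is moved stays moved. The work goes in short steps, Python scripts to look and compute and a shell command to move; the robot and the scene stay as the last step left them, time stands still between calls to the robot, and variables do not carry over. Pictures are saved under pics/ and viewed, and the job is handed in when it is done.

```bash
ls; mkdir -p pics
python3 - <<'E'
from plant import *
import cv2,numpy as np
s=read_state();print(s)
for n in ["scene","top"]:
    d=snapshot(n);cv2.imwrite(f"pics/{n}0.png",d["pixels"]);np.savez(f"{n}0.npz",**d)
    print(n,d["K"],d["rvec"],d["tvec"])
E
```

```text
pics
{'t': 0.0, 'joints': array([ 1.06067202e+00,  3.78057268e-01,  7.96644786e-02,  1.27443514e+00,
       -2.10831705e-05,  1.46048286e+00]), 'joint_velocities': array([-0.00014779,  0.0007572 ,  0.00029423,  0.00018335, -0.00041006,
       -0.00088492]), 'tau': array([ 1.05058185e-03, -4.63603950e+01,  2.69875592e+01,  2.06383044e-02,
        1.68702131e-04, -8.36175076e-06]), 'tcp_pos': array([223.49399934, 529.06088358, 222.47916917]), 'tcp_rot': array([ 0.5886954 , -0.39108941,  0.58996598,  0.39041893]), 'ft_force': array([ 0.10924358, -0.12804807,  0.40994471]), 'ft_torque': array([-0.0709114 ,  0.00879801,  0.0296844 ]), 'grip_width': 85.50638405211711}
scene [[488.7840626    0.         320.56397333]
 [  0.         488.7840626  242.22378378]
 [  0.           0.           1.        ]] [ 2.33972752  0.68549746 -0.25270546] [-501.15234485 -174.67139201 1511.28363953]
top [[569.18455981   0.         324.26202709]
 [  0.         569.18455981 223.7507053 ]
 [  0.           0.           1.        ]] [ 2.1427838  -2.14138912  0.16240629] [  48.03912226  605.57086699 1155.78776651]
```

View pics/scene0.png

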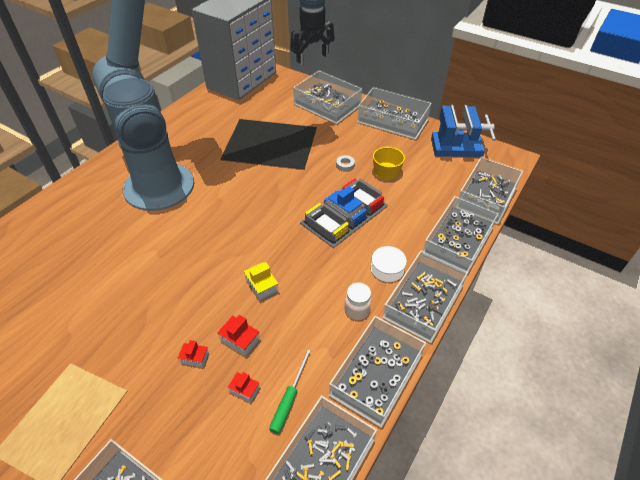

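View pics/top0.png

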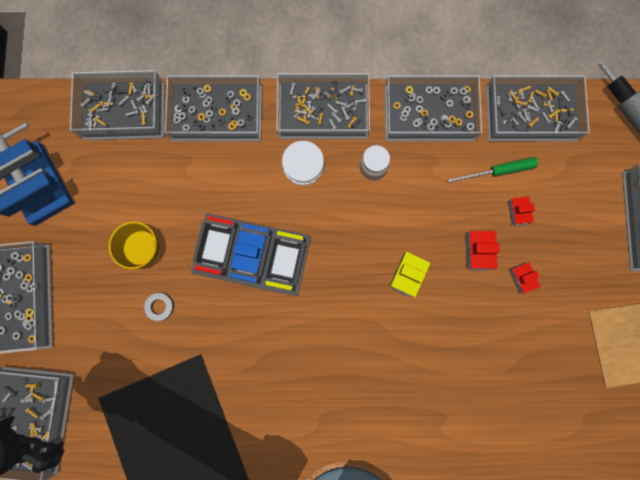

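The top view shows the largest red cassette at (483,249), with two smaller look-alikes at (522,210) and (525,278). The red dock is at the left end of the rack, about (215,246), with its red labels at (219,220) and (209,270). Next I measure them.

```bash
cat > h.py <<'E'
import cv2,numpy as np
def load(f): 
    d=dict(np.load(f)); return d
def cam(d):
    R=cv2.Rodrigues(d["rvec"])[0]; return R,d["tvec"].reshape(3)
def cast(d,uv,z):
    R,t=cam(d);uv=np.atleast_2d(uv).astype(float)
    r=np.c_[uv,np.ones(len(uv))]@np.linalg.inv(d["K"]).T@R
    C=-R.T@t; return C+r*((z-C[2])/r[:,2])[:,None]
def cloud(d):
    R,t=cam(d);v,u=np.mgrid[:480,:640]
    p=np.stack([u,v,np.ones_like(u)],-1)@np.linalg.inv(d["K"]).T*d["z_map"][...,None]
    return (p-t)@R
def red(im):
    h=cv2.cvtColor(im,cv2.COLOR_BGR2HSV)
    return (((h[...,0]<6)|(h[...,0]>174))&(h[...,1]>170)&(h[...,2]>70)).astype(np.uint8)
E
python3 - <<'E'
from h import *
for n in ["top","scene"]:
    d=load(n+"0.npz");P=cloud(d);m=red(d["pixels"])
    k,l,st,c=cv2.connectedComponentsWithStats(m)
    for i in range(1,k):
        if st[i,4]<15: continue
        q=P[(l==i)&(d["z_map"]>0)]
        print(n,st[i],c[i].round(1),"z",np.percentile(q[:,2],[5,25,50,75,95]).round())
        for lo,hi in [(30,50),(66,90)]:
            s=q[(q[:,2]>lo)&(q[:,2]<hi)]
            if len(s)>12:
                r=cv2.minAreaRect(s[:,:2].astype(np.float32));print("   ",lo,hi,len(s),np.round(r[0],1),np.round(r[1],1),round(r[2],1),"z",np.median(s[:,2]).round(1),"mean",s[:,:2].mean(0).round(1))
E
```

```text
top [511 197  24  27 487] [522.6 209.7] z [26. 28. 31. 47. 55.]
    30 50 172 [ 638.1 -376.3] [54.4 38.4] 5.2 z 31.7 mean [ 635.7 -374.2]
top [208 216  25   9  88] [219.7 219.9] z [39. 41. 42. 44. 46.]
    30 50 87 [614.2 269.6] [52.1  7.4] 77.9 z 42.2 mean [614.2 269.9]
top [ 470  231   30   38 1000] [483.4 249. ] z [39. 41. 43. 71. 78.]
    30 50 692 [ 552.9 -285.4] [56.1 77. ] 89.9 z 42.0 mean [ 551.4 -284.1]
    66 90 258 [ 553.3 -285.8] [48.5 21.4] 89.8 z 75.5 mean [ 553.  -284.9]
top [513 262  28  31 513] [526.6 277.3] z [26. 29. 31. 47. 56.]
    30 50 193 [ 493.9 -376.3] [56.6 37.3] 19.7 z 31.9 mean [ 494.1 -373.9]
top [195 266  26   9 107] [207.6 269.8] z [30. 40. 43. 44. 46.]
    30 50 101 [508.9 292.9] [55.6  8. ] 77.7 z 42.8 mean [508.8 292.4]
scene [342 179  14  10  31] [348.3 183.2] z [18. 39. 40. 42. 43.]
    30 50 29 [509.3 288. ] [55.   7.5] 77.5 z 40.4 mean [509.1 288.4]
scene [370 196  14  16  99] [376.8 203.5] z [14. 22. 33. 40. 43.]
    30 50 56 [617.1 268.9] [58.1 11.6] 77.7 z 40.1 mean [617.  267.6]
scene [218 315  41  34 776] [238.2 331.3] z [38. 41. 43. 70. 76.]
    30 50 468 [ 552.9 -288.4] [56.7 82.1] 89.8 z 41.1 mean [ 559.8 -291.7]
    66 90 216 [ 552.9 -289.1] [23.9 49.1] 1.8 z 74.4 mean [ 554.5 -290.6]
scene [178 340  29  22 422] [192.1 351.5] z [26. 29. 31. 49. 55.]
    30 50 146 [ 494.4 -381.2] [54.8 38.8] 21.8 z 32.5 mean [ 498.5 -382.8]
scene [228 372  31  26 466] [243.1 384. ] z [26. 28. 31. 49. 55.]
    30 50 147 [ 639.3 -380.5] [55.1 38. ] 7.3 z 32.1 mean [ 641.1 -383.7]
```

```bash
cat >> h.py <<'E'
from scipy.spatial.transform import Rotation as Ro
def rot(s): q=s["tcp_rot"]; return Ro.from_quat([q[1],q[2],q[3],q[0]])
def target(yaw): # tool x down, tool z along (cos,sin,0)
    x=np.array([0,0,-1.]);z=np.array([np.cos(yaw),np.sin(yaw),0]);y=np.cross(z,x)
    return Ro.from_matrix(np.c_[x,y,z])
def rel(s,p,yaw):
    R=rot(s); sl=R.inv().apply(np.array(p)-s["tcp_pos"])/150
    out=[]
    for yw in (yaw,yaw+np.pi):
        out.append((R.inv()*target(yw)).as_rotvec()/np.pi)
    return sl.round(4),[o.round(4) for o in out]
E
python3 - <<'E'
import plant
print([ (k,v) for k,v in vars(plant).items() if not k.startswith('__')][:40])
from h import *
s=plant.read_state();R=rot(s).as_matrix();print(R.round(3))
print(rel(s,(553,-287,220),0))
E
```

```text
[('snapshot', <function make.<locals>.drawn_camera at 0x7f6e910040e0>), ('hand_in', <function connect.<locals>.done at 0x7f6e90f7b740>), ('read_state', <function make.<locals>.<lambda> at 0x7f6e910045e0>), ('PlanningError', <class 'plant.PlanningError'>), ('tips_ahead', 25.0)]
[[-0.001 -0.921  0.389]
 [-0.002  0.389  0.921]
 [-1.     0.    -0.002]]
(array([ 0.0237, -4.1412, -4.1567]), [array([ 3.727e-01, -5.000e-04,  3.000e-04]), array([-6.273e-01, -3.000e-04, -6.000e-04])])
```

```bash
python3 -m jog '{"slide": [[0,-1,-1],[0,-1,-1],[0,-1,-1],[0,-1,-1],[0,-1,-1]], "angular": [[0,0,0],[0,0,0],[0,0,0],[0,0,0],[0,0,0]], "hand": [0,0,0,0,0]}' 40
python3 -m jog '{"slide": [[0,-1,-1],[0,-1,-1],[0,-1,-1],[0,-1,-1],[0,-1,-1]], "angular": [[0,0,0],[0,0,0],[0,0,0],[0,0,0],[0,0,0]], "hand": [0,0,0,0,0]}'
python3 - <<'E'
from plant import *
from h import *
s=read_state();print(s["t"],s["joints"].round(2),rel(s,(553,-287,220),0))
E
```

```text
t: 0.72
tcp_pos: [303.5, 331.1, 222.6]
tcp_rot: [0.589, -0.39, 0.591, 0.389]
ft_force: [0.2, 1.1, 0.3]
grip_width: 42.5
t: 1.35
tcp_pos: [383.3, 134.0, 222.7]
tcp_rot: [0.59, -0.389, 0.591, 0.389]
ft_force: [0.1, 0.2, 0.5]
grip_width: 43.0
1.35 [ 0.18  0.04 -0.35  1.18 -0.    0.59] (array([ 0.0204, -2.147 , -2.1325]), [array([ 3.709e-01, -8.000e-04,  1.000e-04]), array([-6.291e-01, -1.000e-04, -9.000e-04])])
```

```bash
python3 -m jog '{"slide": [[0,-1,-1],[0,-1,-1],[0,-1,-1],[0,-1,-1],[0,-1,-1]], "angular": [[0,0,0],[0,0,0],[0,0,0],[0,0,0],[0,0,0]], "hand": [0,0,0,0,0]}'
python3 -m jog '{"slide": [[0,-1,-1],[0,-1,-1],[0,-1,-1],[0,-1,-1],[0,-1,-1],[0,-1,-1],[0,-1,-1],[0,-1,-1]], "angular": [[0.06,0,0],[0.12,0,0],[0.18,0,0],[0.24,0,0],[0.3,0,0],[0.37,0,0],[0.371,0,0],[0.371,0,0]], "hand": [0,0,0,0,0,0,0,0]}'
python3 - <<'E'
from plant import *
from h import *
s=read_state();print(s["t"],s["joints"].round(2),rel(s,(553,-287,220),0))
d=snapshot("wrist");cv2.imwrite("pics/w1.png",d["pixels"]);np.savez("w1.npz",pos=s["tcp_pos"],rot=s["tcp_rot"],**d);print(d["mount"].round(3),d["K"])
E
```

```text
t: 1.98
tcp_pos: [462.9, -62.6, 222.5]
tcp_rot: [0.59, -0.389, 0.591, 0.389]
ft_force: [-0.4, 0.3, -1.0]
grip_width: 42.7
t: 2.98
tcp_pos: [542.2, -256.9, 222.3]
tcp_rot: [0.706, -0.001, 0.708, 0.001]
ft_force: [-0.9, 0.4, 0.3]
grip_width: 42.7
2.975 [-0.55  0.43  0.16  1.3  -0.    1.02] (array([ 0.0151, -0.2012,  0.0714]), [array([ 0.0009, -0.0007, -0.0002]), array([-9.991e-01,  3.000e-04, -1.100e-03])])
[[ 2.00000e-03 -3.13000e-01  9.50000e-01 -1.50644e+02]
 [-2.00000e-03 -9.50000e-01 -3.13000e-01  8.18300e+01]
 [ 1.00000e+00 -1.00000e-03 -2.00000e-03 -7.20000e-02]
 [ 0.00000e+00  0.00000e+00  0.00000e+00  1.00000e+00]] [[355.95488164   0.         320.67223026]
 [  0.         355.95488164 239.37027545]
 [  0.           0.           1.        ]]
```

View pics/w1.png

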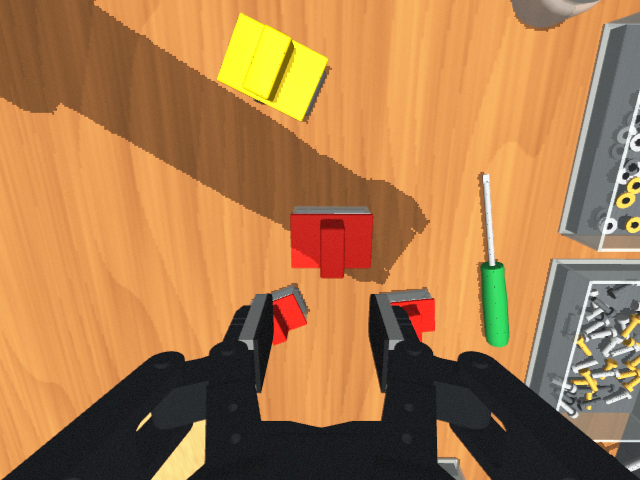

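The wrist view shows the large red cassette at (332,240), with its block at (332,249) square to the jaws. I measure it again from here.

```bash
cat >> h.py <<'E'
def wcloud(d):
    v,u=np.mgrid[:480,:640]
    p=np.stack([u,v,np.ones_like(u)],-1)@np.linalg.inv(d["K"]).T*d["z_map"][...,None]
    M=d["mount"];p=p@M[:3,:3].T+M[:3,3]
    R=rot({"tcp_rot":d["rot"]}).as_matrix()
    return p@R.T+d["pos"]
E
python3 - <<'E'
from h import *
d=load("w1.npz");P=wcloud(d);m=red(d["pixels"]);k,l,st,c=cv2.connectedComponentsWithStats(m)
i=l[235,310];q=P[(l==i)&(d["z_map"]>0)]
for lo,hi in [(36,48),(68,84)]:
    s=q[(q[:,2]>lo)&(q[:,2]<hi)];r=cv2.minAreaRect(s[:,:2].astype(np.float32));print(len(s),r,np.median(s[:,2]))
E
```

```text
3183 ((551.2062377929688, -286.1126403808594), (79.5497055053711, 55.60340881347656), 0.14448995888233185) 42.16345532490854
1256 ((551.37744140625, -285.9650573730469), (21.559507369995117, 47.11164855957031), 0.09287403523921967) 76.01784831085519
```

Run:
```python
from plant import *
from h import *
s=read_state();print(rel(s,(551.3,-286,100),0),rel(s,(551.3,-286,71.5),0))
```

```text
(array([ 0.8151, -0.1918,  0.0629]), [array([ 0.0009, -0.0007, -0.0001]), array([-9.991e-01,  2.000e-04, -1.200e-03])]) (array([ 1.0051, -0.1918,  0.0634]), [array([ 0.0009, -0.0007, -0.0001]), array([-9.991e-01,  2.000e-04, -1.200e-03])])
```

```bash
python3 -m jog '{"slide": [[0.2,-0.192,0.063],[0.5,-0.192,0.063],[0.7,-0.192,0.063],[0.815,-0.192,0.063],[0.815,-0.192,0.063],[0.815,-0.192,0.063]], "angular": [[0,0,0],[0.001,-0.001,0],[0.001,-0.001,0],[0.001,-0.001,0],[0.001,-0.001,0],[0.001,-0.001,0]], "hand": [0,0,0,0,0,0]}'
python3 - <<'E'
from plant import *
from h import *
s=read_state();print(rel(s,(551.3,-286,71.5),0))
E
```

```text
t: 3.78
tcp_pos: [552.0, -285.7, 101.0]
tcp_rot: [0.708, -0.0, 0.706, 0.0]
ft_force: [0.4, 0.0, 0.2]
grip_width: 42.4
(array([ 0.1968, -0.0018, -0.0054]), [array([0.0002, 0.0006, 0.0001]), array([-9.998e-01, -1.000e-04,  1.000e-03])])
```

```bash
python3 -m jog '{"slide": [[0.1,-0.002,-0.005],[0.195,-0.002,-0.005],[0.195,-0.002,-0.005],[0.195,-0.002,-0.005],[0.195,-0.002,-0.005],[0.195,-0.002,-0.005],[0.195,-0.002,-0.005],[0.195,-0.002,-0.005]], "angular": [[0,0,0],[0,0,0],[0,0,0],[0,0,0],[0,0,0],[0,0,0],[0,0,0],[0,0,0]], "hand": [0,0,0,-1,-1,-1,-1,-1]}' 60
python3 -c "
from plant import *
s=read_state();print(s['ft_force'],s['ft_torque'],s['tcp_pos'])"
```

```text
t: 4.78
tcp_pos: [551.5, -286.0, 71.9]
tcp_rot: [0.708, -0.0, 0.706, 0.0]
ft_force: [0.4, 0.6, -0.3]
grip_width: -0.1
[ 0.4458026   0.56023184 -0.32725339] [ 0.03436051  0.01684365 -0.07373137] [ 551.4579409  -286.04007401   71.91422042]
```

The fingers shut to 0 mm, so the block was not caught. I look before doing anything else.

Run:
```python
from plant import *
from h import *
s=read_state();d=snapshot("wrist");cv2.imwrite("pics/w2.png",d["pixels"]);np.savez("w2.npz",pos=s["tcp_pos"],rot=s["tcp_rot"],**d)
d=snapshot("scene");cv2.imwrite("pics/s2.png",cv2.resize(d["pixels"][250:430,130:370],None,fx=3,fy=3));np.savez("s2.npz",**d)
```

```text
(no output)
```

View pics/w2.png

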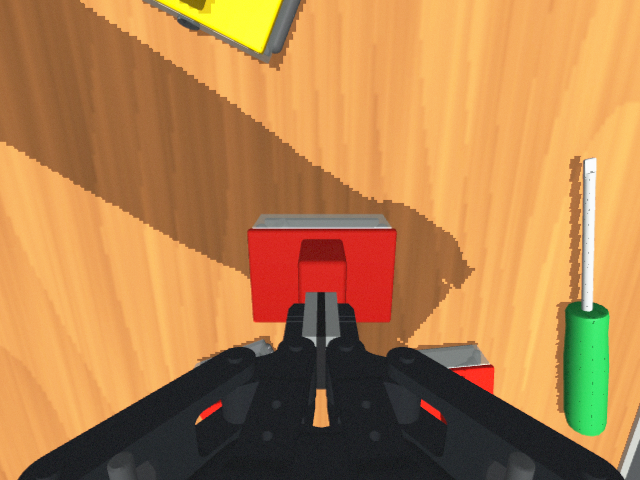

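View pics/s2.png

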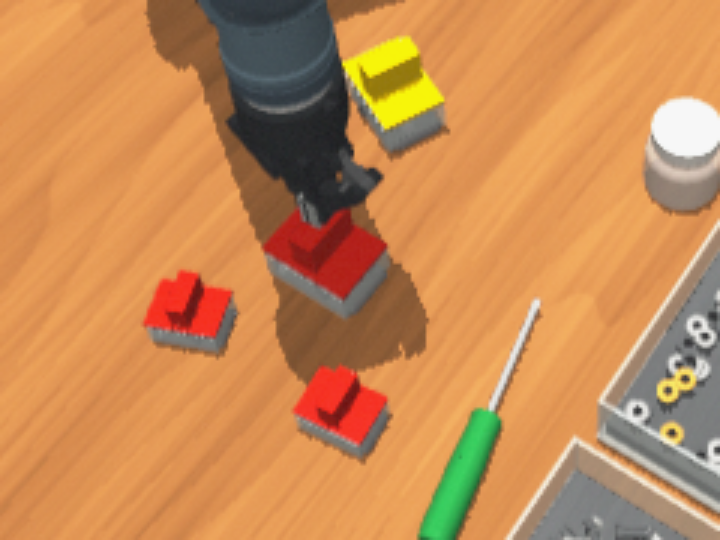

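Run:
```python
from h import *
d=load("w2.npz");P=wcloud(d);M=np.linalg.inv(d["mount"])
for p in [(0,0,0),(6,0,0),(25,0,0),(12,0,0)]:
    c=M[:3,:3]@p+M[:3,3];u=d["K"]@c;print(p,(u/u[2])[:2].round(1),c.round(1))
m=red(d["pixels"]);k,l,st,c=cv2.connectedComponentsWithStats(m)
i=l[300,270];q=P[(l==i)&(d["z_map"]>0)]
for lo,hi in [(36,48),(68,84)]:
    s=q[(q[:,2]>lo)&(q[:,2]<hi)];r=cv2.minAreaRect(s[:,:2].astype(np.float32));print(len(s),r,np.median(s[:,2]))
# finger points
for v in range(285,400,10): print(v,P[v,330].round(1),P[v,312].round(1),d["pixels"][v,330])
d=load("s2.npz");P=cloud(d)
q=P[(d["z_map"]>0)];w=(abs(q[:,0]-551)<35)&(abs(q[:,1]+286)<40)&(q[:,2]>46)
q=q[w];print(np.c_[q].round(0)[::6])
```

```text
(0, 0, 0) [321.6 303.7] [  0.5  30.5 168.7]
(6, 0, 0) [321.6 297.7] [  0.5  28.6 174.4]
(25, 0, 0) [321.6 281.2] [  0.5  22.6 192.4]
(12, 0, 0) [321.6 292.2] [  0.5  26.7 180.1]
9161 ((551.5933227539062, -286.17144775390625), (56.02101516723633, 79.94633483886719), 89.78248596191406) 42.14723600346147
1930 ((551.4837646484375, -273.06622314453125), (21.79107093811035, 21.964488983154297), 89.46160125732422) 75.86980491604083
285 [ 555.2 -274.1   76.6] [ 547.1 -274.5   75.6] [ 30  38 216]
295 [ 554.9 -273.6   87.3] [ 547.3 -273.9   86.6] [105 107 104]
305 [ 554.7 -273.7   95.7] [ 547.5 -273.6   95.9] [108 111 106]
315 [ 554.5 -274.   103. ] [ 547.7 -274.1  102.7] [107 108 104]
325 [ 554.3 -273.4  110.9] [ 547.9 -273.8  110.2] [109 109 105]
335 [ 554.2 -274.2  116. ] [ 548.  -273.8  116.6] [112 114 111]
345 [ 554.  -272.8  123.9] [ 548.2 -272.7  124. ] [34 31 28]
355 [ 553.9 -273.3  128.4] [ 548.3 -272.3  129.7] [39 36 35]
365 [ 553.8 -273.2  133.3] [ 548.3 -274.9  131.1] [36 28 29]
375 [ 553.8 -275.9  134.5] [ 548.2 -281.4  127.7] [37 35 31]
385 [ 554.  -284.   129.2] [ 548.2 -284.6  128.5] [44 41 38]
395 [ 554.  -288.8  128.2] [ 548.2 -288.5  128.5] [40 36 35]
[[ 516. -250.  594.]
 [ 520. -246.  592.]
 [ 517. -256.  593.]
 ...
 [ 550. -312.   48.]
 [ 563. -303.   47.]
 [ 564. -307.   50.]]
```

Run:
```python
from h import *
d=load("s2.npz");R,t=cam(d)
im=cv2.resize(d["pixels"][280:360,190:290],None,fx=7,fy=7,interpolation=cv2.INTER_NEAREST)
for z,c in [(47,(255,0,0)),(60,(255,255,0)),(72,(0,255,0)),(82,(255,255,255)),(100,(0,255,255))]:
    u=d["K"]@(R@[551.5,-286,z]+t);u=u[:2]/u[2];print(z,u.round(1))
    cv2.circle(im,tuple(int(a) for a in ((u-[190,280]+.5)*7)),4,c,-1)
cv2.imwrite("pics/s2b.png",im)
d=load("w2.npz");cv2.imwrite("pics/w2b.png",cv2.resize(d["pixels"][220:340,240:400],None,fx=5,fy=5,interpolation=cv2.INTER_NEAREST))
P=wcloud(d)
for v in range(286,300): print(v,[P[v,u].round(0).tolist() for u in (310,318,322,328)])
```

```text
47 [237.7 329.2]
60 [237.  326.2]
72 [236.3 323.4]
82 [235.8 321. ]
100 [234.8 316.7]
286 [[546.0, -274.0, 77.0], [550.0, -275.0, 76.0], [552.0, -275.0, 76.0], [554.0, -274.0, 77.0]]
287 [[546.0, -275.0, 76.0], [550.0, -275.0, 78.0], [552.0, -275.0, 78.0], [554.0, -276.0, 75.0]]
288 [[546.0, -276.0, 77.0], [550.0, -276.0, 76.0], [552.0, -275.0, 77.0], [554.0, -275.0, 77.0]]
289 [[546.0, -276.0, 77.0], [550.0, -276.0, 76.0], [552.0, -276.0, 76.0], [554.0, -276.0, 77.0]]
290 [[546.0, -277.0, 76.0], [550.0, -277.0, 76.0], [552.0, -277.0, 76.0], [554.0, -277.0, 77.0]]
291 [[546.0, -277.0, 77.0], [550.0, -277.0, 76.0], [552.0, -277.0, 77.0], [554.0, -277.0, 76.0]]
292 [[546.0, -274.0, 84.0], [550.0, -274.0, 83.0], [552.0, -274.0, 84.0], [554.0, -274.0, 85.0]]
293 [[546.0, -273.0, 86.0], [550.0, -274.0, 85.0], [552.0, -274.0, 85.0], [554.0, -274.0, 85.0]]
294 [[546.0, -273.0, 87.0], [550.0, -274.0, 85.0], [552.0, -274.0, 85.0], [554.0, -274.0, 86.0]]
295 [[547.0, -274.0, 87.0], [550.0, -274.0, 86.0], [552.0, -273.0, 88.0], [554.0, -273.0, 88.0]]
296 [[547.0, -274.0, 87.0], [550.0, -274.0, 87.0], [552.0, -274.0, 88.0], [554.0, -274.0, 87.0]]
297 [[547.0, -273.0, 90.0], [550.0, -274.0, 88.0], [552.0, -273.0, 89.0], [554.0, -274.0, 88.0]]
298 [[547.0, -274.0, 89.0], [550.0, -274.0, 90.0], [552.0, -273.0, 90.0], [554.0, -274.0, 90.0]]
299 [[547.0, -274.0, 90.0], [550.0, -273.0, 91.0], [552.0, -273.0, 91.0], [554.0, -274.0, 90.0]]
```

View pics/s2b.png

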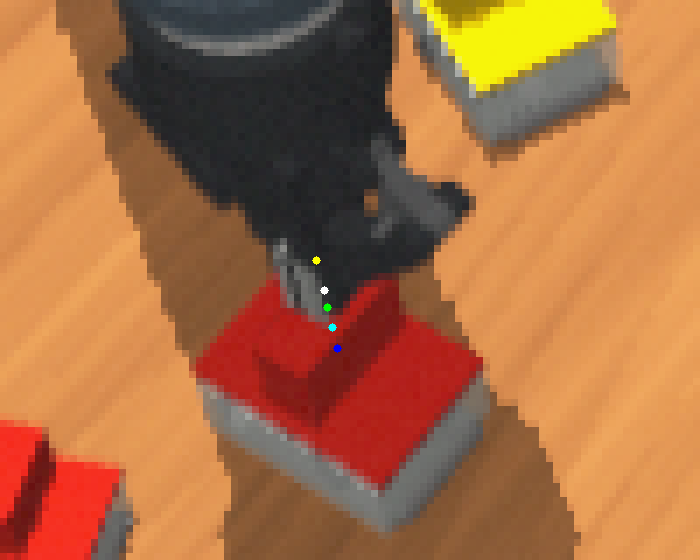

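View pics/w2b.png

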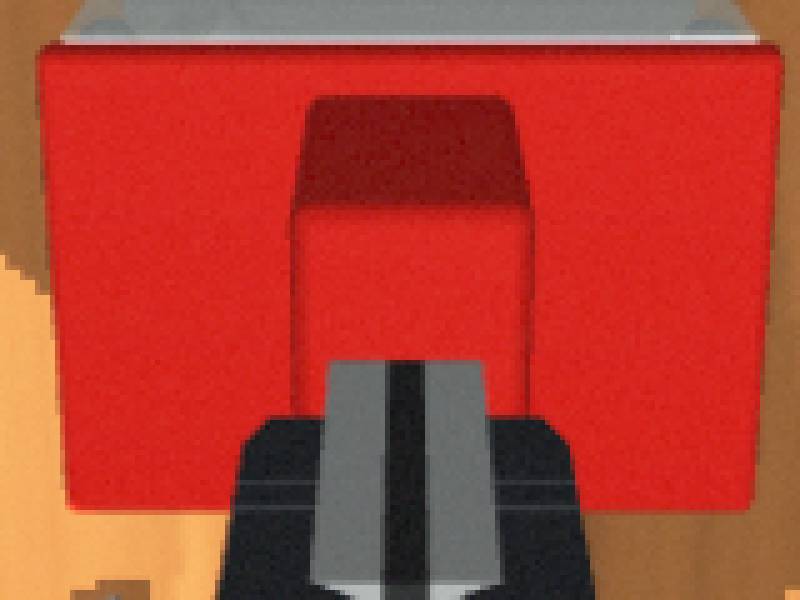

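The wrist and scene views agree: the shut fingertips are at z≈84, 12 mm above the reported TCP, not the stated 25 mm below it. So they closed above the block, which didn't move: it is still at (551.5, -286). I'll go by the measured tip offset, reopen here, and check tip height at that opening.

```bash
python3 -m jog '{"slide": [[0,0,0],[0,0,0],[0,0,0],[0,0,0],[0,0,0]], "angular": [[0,0,0],[0,0,0],[0,0,0],[0,0,0],[0,0,0]], "hand": [-0.1,-0.1,-0.1,-0.1,-0.1]}'
python3 - <<'E'
from plant import *
from h import *
s=read_state();print(s["tcp_pos"]);d=snapshot("wrist");d.update(pos=s["tcp_pos"],rot=s["tcp_rot"]);cv2.imwrite("pics/w3.png",cv2.resize(d["pixels"][220:370,220:420],None,fx=4,fy=4,interpolation=cv2.INTER_NEAREST))
P=wcloud(d);g=(abs(P[...,0]-551.5)<40)&(abs(P[...,1]+275)<4)&(P[...,2]>78)&(P[...,2]<110)
q=P[g];print(len(q))
for a,b in [(-40,-20),(-20,0),(0,20),(20,40)]:
    w=q[(q[:,0]-551.5>a)&(q[:,0]-551.5<b)]
    if len(w)>5: print(a,b,len(w),np.percentile(w[:,2],[1,5]).round(1),np.percentile(w[:,0],[2,98]).round(1))
E
```

```text
t: 5.5
tcp_pos: [551.4, -286.0, 71.8]
tcp_rot: [0.708, -0.0, 0.706, 0.0]
ft_force: [-0.4, -0.4, 0.7]
grip_width: 38.4
[ 551.40858917 -285.98622209   71.80834414]
2104
-40 -20 919 [86. 88.] [518.4 531.3]
-20 0 138 [81.7 84.3] [531.5 531.8]
0 20 234 [82. 85.] [570.  571.5]
20 40 813 [86.  88.1] [571.8 583.4]
```

View pics/w3.png

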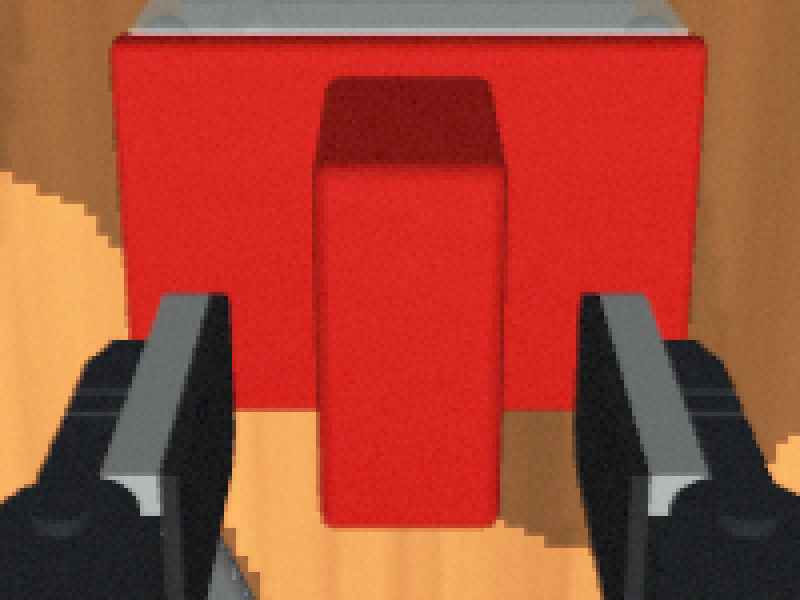

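The fingers straddle the block symmetrically, with the tips at about z=86. I go down 37 mm, which keeps the tips above the lid, then close.

```bash
python3 -m jog '{"slide": [[0.08,0,0],[0.16,0,0],[0.245,0,0],[0.245,0,0],[0.245,0,0]], "angular": [[0,0,0],[0,0,0],[0,0,0],[0,0,0],[0,0,0]], "hand": [-0.1,-0.1,-0.1,-0.1,-0.1]}'
python3 -m jog '{"slide": [[0,0,0],[0,0,0],[0,0,0],[0,0,0],[0,0,0]], "angular": [[0,0,0],[0,0,0],[0,0,0],[0,0,0],[0,0,0]], "hand": [-1,-1,-1,-1,-1]}' 70
python3 - <<'E'
from plant import *
from h import *
s=read_state();print(s["tcp_pos"],s["ft_force"])
d=snapshot("scene");cv2.imwrite("pics/s3.png",cv2.resize(d["pixels"][260:360,190:290],None,fx=6,fy=6))
E
```

```text
t: 6.18
tcp_pos: [551.1, -285.8, 34.5]
tcp_rot: [0.708, -0.0, 0.707, 0.0]
ft_force: [-0.7, -0.2, 0.5]
grip_width: 38.2
t: 6.8
tcp_pos: [551.2, -285.8, 34.5]
tcp_rot: [0.708, -0.0, 0.707, 0.0]
ft_force: [1.1, -0.4, 0.7]
grip_width: 21.2
[ 551.20889784 -285.81688098   34.52290358] [ 1.08429458 -0.36281134  0.73890008]
```

View pics/s3.png

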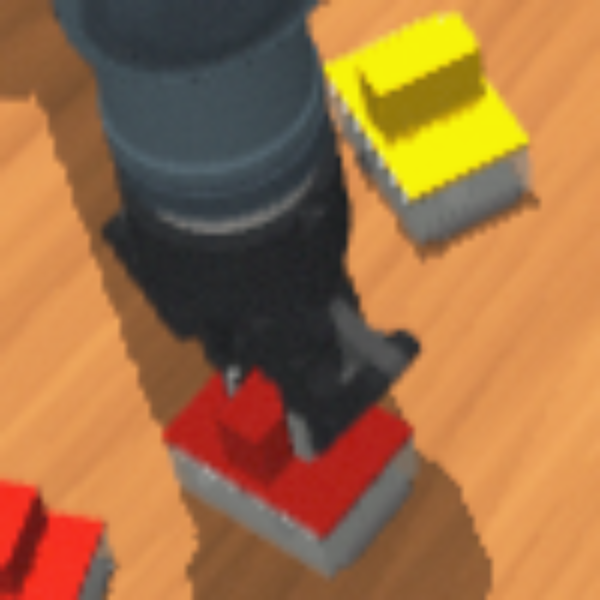

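Gripped: the opening is 21.2 mm and the tips are just above the lid. I lift straight up.

```bash
python3 -m jog '{"slide": [[-0.1,0,0],[-0.3,0,0],[-0.6,0,0],[-1,0,0],[-1,0,0],[-1,0,0]], "angular": [[0,0,0],[0,0,0],[0,0,0],[0,0,0],[0,0,0],[0,0,0]], "hand": [-1,-1,-1,-1,-1,-1]}'
python3 - <<'E'
from plant import *
from h import *
s=read_state();print(s["tcp_pos"],s["ft_force"],s["grip_width"])
print(rel(s,(562,281,185),-0.215))
d=snapshot("wrist");cv2.imwrite("pics/w4.png",d["pixels"])
E
```

```text
t: 7.6
tcp_pos: [550.9, -285.8, 184.8]
tcp_rot: [0.708, -0.0, 0.707, 0.0]
ft_force: [-0.0, 0.3, -1.5]
grip_width: 21.1
[ 550.87163439 -285.77531111  184.75218824] [-3.99794250e-04  2.64194305e-01 -1.52050710e+00] 21.10771809176671
(array([-1.2000e-03,  3.7785e+00,  7.6400e-02]), [array([ 0.0686,  0.0005, -0.0001]), array([-9.314e-01,  1.000e-04,  8.000e-04])])
```

View pics/w4.png

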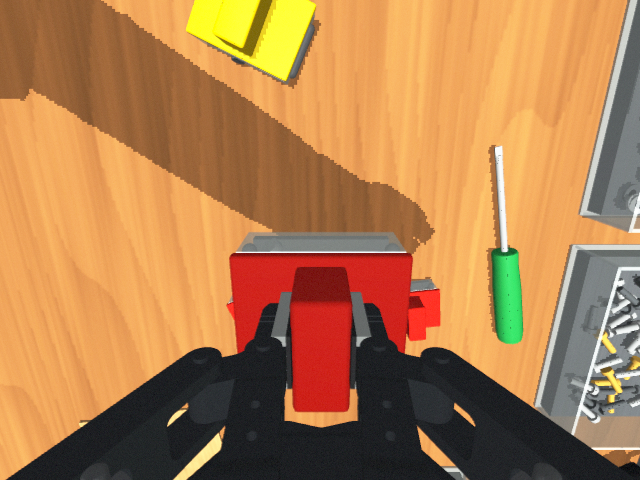

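Held and level: the cassette fills about (235–410, 235–350). I carry it towards the dock.

```bash
python3 -m jog '{"slide": [[0,0.3,0],[0,0.7,0],[0,1,0],[0,1,0]], "angular": [[0,0,0],[0,0,0],[0,0,0],[0,0,0]], "hand": [-1,-1,-1,-1]}'
python3 -m jog '{"slide": [[0,0.35,0],[0,0.7,0],[0,1,0],[0,1,0]], "angular": [[0,0,0],[0,0,0],[0,0,0],[0,0,0]], "hand": [-1,-1,-1,-1]}'
python3 -m jog '{"slide": [[0,0.35,0.02],[0,0.7,0.04],[0,1,0.076],[0,1,0.076],[0,1,0.076]], "angular": [[0.02,0,0],[0.05,0,0],[0.0686,0,0],[0.0686,0,0],[0.0686,0,0]], "hand": [-1,-1,-1,-1,-1]}'
python3 - <<'E'
from plant import *
from h import *
s=read_state();print(s["tcp_pos"],s["ft_force"],s["grip_width"],s["joints"].round(2))
d=snapshot("wrist");cv2.imwrite("pics/w5.png",d["pixels"]);np.savez("w5.npz",pos=s["tcp_pos"],rot=s["tcp_rot"],**d)
E
```

```text
t: 8.15
tcp_pos: [548.0, -131.6, 181.6]
tcp_rot: [0.705, -0.0, 0.709, 0.003]
ft_force: [0.2, -1.3, -1.2]
grip_width: 21.1
t: 8.65
tcp_pos: [546.1, 20.4, 180.7]
tcp_rot: [0.704, -0.002, 0.71, 0.005]
ft_force: [-0.7, -1.1, -1.4]
grip_width: 21.0
t: 9.28
tcp_pos: [556.0, 169.0, 180.2]
tcp_rot: [0.7, 0.074, 0.707, -0.073]
ft_force: [-0.1, -0.8, -1.0]
grip_width: 21.3
[555.9545224  168.99139796 180.22544965] [-0.08588335 -0.78660544 -1.03269674] 21.33758722002372 [0.18 0.41 0.02 1.19 0.   1.96]
```

View pics/w5.png

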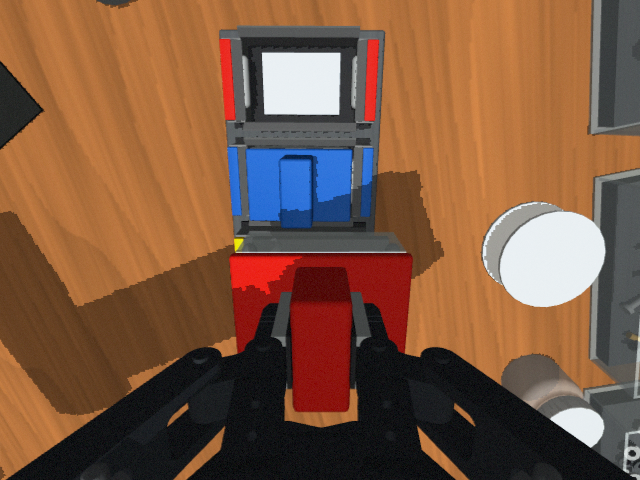

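The wrist view shows the red dock, with its labels at (227,80) and (373,80) and the white floor plate at (301,84). The blue dock is next to it. I measure the dock and the held cassette in the same frame.

Run:
```python
from plant import *
from h import *
d=load("w5.npz");P=wcloud(d);m=red(d["pixels"]);k,l,st,c=cv2.connectedComponentsWithStats(m)
cs=[]
for i in range(1,k):
    if st[i,4]<200: continue
    q=P[(l==i)&(d["z_map"]>0)]
    zs=np.median(q[:,2]);
    if c[i][1]<140:
        s=q[abs(q[:,2]-45)<4]; r=cv2.minAreaRect(s[:,:2].astype(np.float32));print(st[i],r,np.median(s[:,2]));cs.append(r[0])
        ray=c[i]
    else:
        for lo,hi in [(zs-3,zs+3)]: print("held",st[i],zs)
        T=rot({"tcp_rot":d["rot"]})
        tq=T.inv().apply(q-d["pos"])
        # lid plane and block top in tool coords
        print(np.percentile(tq[:,0],[5,25,50,75,95]).round(1))
        for nm,s in [("lid",tq[tq[:,0]>-14]),("top",tq[(tq[:,0]<-34)])]:
            if len(s)>20:
                r=cv2.minAreaRect(s[:,1:].astype(np.float32));print(nm,len(s),r,np.median(s[:,0]))
                A=np.c_[s[:,1:],np.ones(len(s))];print(np.linalg.lstsq(A,s[:,0],rcond=None)[0])
cs=np.array(cs);print("centre",cs.mean(0));v=cs[0]-cs[1];v*=np.sign(v[0]);print("yaw",np.arctan2(v[1],v[0]),np.hypot(*v))
im=d["pixels"];w=((im.min(2)>200)).astype(np.uint8);k,l,st,c=cv2.connectedComponentsWithStats(w)
i=l[84,301];q=P[(l==i)];r=cv2.minAreaRect(q[:,:2].astype(np.float32));print("plate",r,np.median(q[:,2]))
# blue block
h=cv2.cvtColor(im,cv2.COLOR_BGR2HSV);b=(abs(h[...,0].astype(int)-110)<12)&(h[...,1]>120);q=P[b];s=q[q[:,2]>80];print("blue top",cv2.minAreaRect(s[:,:2].astype(np.float32)),np.median(s[:,2]))
```

```text
[219  39  16  81 854] ((508.37725830078125, 292.8983154296875), (54.914451599121094, 8.233586311340332), 78.02568817138672) 42.27578361024126
[364  40  15  81 872] ((613.0990600585938, 269.8849792480469), (54.835350036621094, 8.121612548828125), 77.75494384765625) 42.1058190237632
held [  229   253   184   159 17150] 189.14103108461794
[-42.2 -41.4  -8.7  -7.6  -6.6]
lid 8950 ((-7.628379821777344, 29.007366180419922), (71.32152557373047, 153.0738983154297), 18.446704864501953) -7.6079424865447915
[-1.01511073e-02  6.45427374e-03 -7.37704262e+00]
top 6923 ((-0.40693092346191406, -9.161043167114258), (38.74220275878906, 48.48112487792969), 89.92770385742188) -41.55862638502105
[ 3.33838116e-02  9.67341338e-03 -4.13685552e+01]
centre [560.73815918 281.39164734]
yaw -0.2163183947341487 107.22065755073409
plate ((559.9288940429688, 278.3170471191406), (51.98331069946289, 61.70420837402344), 77.69811248779297) 18.009754630916348
blue top ((557.0191650390625, 184.58848571777344), (93.80070495605469, 99.46705627441406), 30.178173065185547) 93.80972304027112
```

Run:
```python
from plant import *
from h import *
d=load("w5.npz");P=wcloud(d);m=red(d["pixels"]);T=rot({"tcp_rot":d["rot"]})
tq=T.inv().apply((P[m>0])-d["pos"])
s=tq[(abs(tq[:,0]+41.5)<1.5)&(abs(tq[:,1])<40)];print("top z,y",np.percentile(s[:,2],[1,50,99]).round(1),np.percentile(s[:,1],[1,99]).round(1))
s=tq[(abs(tq[:,0]+7.5)<2)&(abs(tq[:,1])<40)];print("lid z,y",np.percentile(s[:,2],[1,50,99]).round(1),np.percentile(s[:,1],[1,99]).round(1))
print(T.as_matrix().round(4))
s=read_state();print(rel(s,(560.7,281.4,180),-.2163))
```

```text
top z,y [-11.   -0.6   9.7] [-23.3  22.8]
lid z,y [-39.9  -0.5  38.4] [-18.2  27.1]
[[-1.040e-02  2.060e-01  9.785e-01]
 [ 3.000e-03  9.786e-01 -2.060e-01]
 [-9.999e-01  8.000e-04 -1.080e-02]]
(array([ 0.0054,  0.7413, -0.1248]), [array([ 0.0026, -0.0033, -0.0004]), array([-9.974e-01,  5.000e-04, -5.200e-03])])
```

```bash
python3 -m jog '{"slide": [[0,0.3,-0.05],[0,0.6,-0.1],[0.005,0.743,-0.121],[0.005,0.743,-0.121],[0.005,0.743,-0.121]], "angular": [[0.0026,-0.003,0],[0.0026,-0.003,0],[0.0026,-0.003,0],[0.0026,-0.003,0],[0.0026,-0.003,0]], "hand": [-1,-1,-1,-1,-1]}'
python3 - <<'E'
from plant import *
from h import *
s=read_state();T=rot(s);tg=np.array([560.7,281.4,110])+target(-.2163).apply([0,.4,.6])
print(s["tcp_pos"],T.as_matrix().round(4)[:,0],tg,rel(s,tg,-.2163))
E
```

```text
t: 9.95
tcp_pos: [561.5, 279.9, 179.9]
tcp_rot: [0.702, 0.077, 0.703, -0.077]
ft_force: [-1.2, -0.1, -1.2]
grip_width: 21.0
[561.45472667 279.85503774 179.89956065] [-1.2e-03  2.0e-04 -1.0e+00] [561.37186586 281.6619089  110.        ] (array([ 0.466 ,  0.0117, -0.0026]), [array([-0.0005, -0.0004,  0.    ]), array([9.995e-01, 1.000e-04, 6.000e-04])])
```

```bash
python3 -m jog '{"slide": [[0.15,0.012,-0.003],[0.3,0.012,-0.003],[0.466,0.012,-0.003],[0.466,0.012,-0.003],[0.466,0.012,-0.003],[0.466,0.012,-0.003]], "angular": [[0,0,0],[0,0,0],[0,0,0],[0,0,0],[0,0,0],[0,0,0]], "hand": [-1,-1,-1,-1,-1,-1]}'
python3 - <<'E'
from plant import *
from h import *
s=read_state();T=rot(s);tg=np.array([560.7,281.4,110])+target(-.2163).apply([0,.4,.6])
print(s["tcp_pos"],T.as_matrix().round(4)[:,0],tg,rel(s,tg,-.2163))
d=snapshot("wrist");cv2.imwrite("pics/w6.png",d["pixels"]);np.savez("w6.npz",pos=s["tcp_pos"],rot=s["tcp_rot"],**d)
d=snapshot("scene");cv2.imwrite("pics/s6.png",cv2.resize(d["pixels"][130:260,270:420],None,fx=5,fy=5,interpolation=cv2.INTER_CUBIC)[:600,:750])
E
```

```text
t: 10.7
tcp_pos: [562.4, 281.7, 111.5]
tcp_rot: [0.703, 0.077, 0.703, -0.077]
ft_force: [1.6, -0.1, -1.2]
grip_width: 21.1
[562.40869647 281.6825046  111.53515046] [ 0.0012  0.001  -1.    ] [561.37186586 281.6619089  110.        ] (array([ 0.0102, -0.0016, -0.0067]), [array([-0.0007,  0.0003, -0.0004]), array([ 9.993e-01, -6.000e-04, -5.000e-04])])
```

View pics/w6.png

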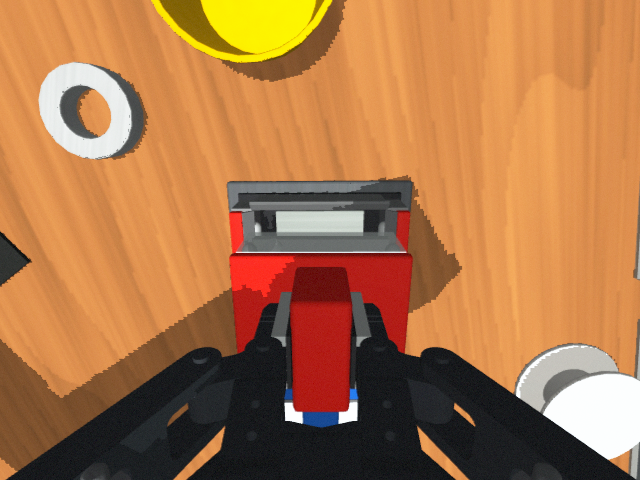

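View pics/s6.png

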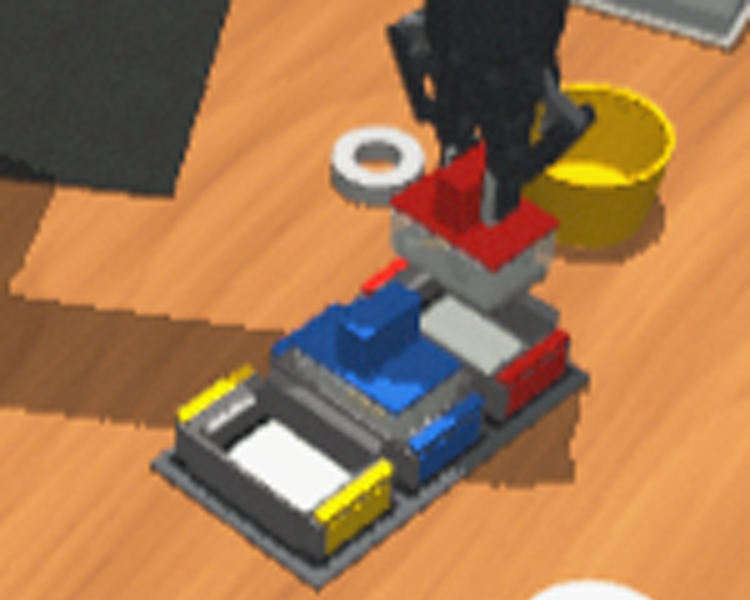

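The cassette is centred over the red dock: lid columns 231–410, dock 228–412. I descend in short stages, watching the force.

```bash
python3 -m jog '{"slide": [[0.07,-0.002,-0.006],[0.14,-0.002,-0.006],[0.2,-0.002,-0.006],[0.2,-0.002,-0.006],[0.2,-0.002,-0.006]], "angular": [[0,0,0],[0,0,0],[0,0,0],[0,0,0],[0,0,0]], "hand": [-1,-1,-1,-1,-1]}'
python3 - <<'E'
from plant import *
from h import *
s=read_state();T=rot(s);tg=np.array([560.7,281.4,70])+target(-.2163).apply([0,.4,.6])
print(s["tcp_pos"],T.as_matrix().round(4)[:,0],rel(s,tg,-.2163))
E
```

```text
t: 11.42
tcp_pos: [561.2, 281.8, 81.1]
tcp_rot: [0.703, 0.077, 0.703, -0.077]
ft_force: [-0.8, 0.9, -1.8]
grip_width: 20.9
[561.19600573 281.80215732  81.14257492] [ 5.e-04  8.e-04 -1.e+00] (array([ 0.0743, -0.0007,  0.0013]), [array([-0.0006,  0.0001, -0.0003]), array([ 9.994e-01, -4.000e-04, -2.000e-04])])
```

```bash
python3 -m jog '{"slide": [[0.03,0,0],[0.06,0,0],[0.075,0,0],[0.075,0,0]], "angular": [[0,0,0],[0,0,0],[0,0,0],[0,0,0]], "hand": [-1,-1,-1,-1]}'
python3 -m jog '{"slide": [[0.01,0,0],[0.02,0,0],[0.03,0,0],[0.03,0,0]], "angular": [[0,0,0],[0,0,0],[0,0,0],[0,0,0]], "hand": [-1,-1,-1,-1]}'
python3 - <<'E'
from plant import *
from h import *
s=read_state();T=rot(s);tg=np.array([560.7,281.4,60])+target(-.2163).apply([0,.4,.6])
print(s["tcp_pos"],s["ft_force"],s["ft_torque"],rel(s,tg,-.2163))
E
```

```text
t: 11.92
tcp_pos: [561.0, 281.7, 69.6]
tcp_rot: [0.703, 0.077, 0.703, -0.077]
ft_force: [-0.6, 0.3, -0.4]
grip_width: 20.7
t: 12.42
tcp_pos: [561.0, 281.7, 65.0]
tcp_rot: [0.703, 0.077, 0.703, -0.077]
ft_force: [-1.5, -0.6, -0.8]
grip_width: 20.9
[560.98025968 281.72654583  65.0134248 ] [-1.46664179 -0.60116928 -0.83186495] [ 0.03064602 -0.04904646 -0.0385242 ] (array([0.0334, 0.0001, 0.0026]), [array([-0.0006, -0.    , -0.0002]), array([ 9.994e-01, -3.000e-04,  0.000e+00])])
```

```bash
python3 -m jog '{"slide": [[0.01,0,0],[0.02,0,0],[0.02,0,0]], "angular": [[0,0,0],[0,0,0],[0,0,0]], "hand": [-1,-1,-1]}' 90
python3 -m jog '{"slide": [[0.01,0,0],[0.01,0,0]], "angular": [[0,0,0],[0,0,0]], "hand": [-1,-1]}'
python3 -c "
from plant import *
s=read_state();print(s['tcp_pos'],s['ft_force'],s['ft_torque'])"
```

```text
t: 12.8
tcp_pos: [562.1, 281.9, 63.8]
tcp_rot: [0.704, 0.077, 0.702, -0.077]
ft_force: [-2.0, -0.9, 7.1]
grip_width: 20.7
t: 13.05
tcp_pos: [562.2, 281.9, 63.8]
tcp_rot: [0.704, 0.078, 0.702, -0.076]
ft_force: [-2.9, -1.3, 7.3]
grip_width: 20.9
[562.16938074 281.9073095   63.82066548] [-2.90264455 -1.30417161  7.2806798 ] [-0.36931105  0.52481926 -0.07571233]
```

The ribs met the catch bars at the expected height (underside about 29.5 mm). I check the tilt and centring before pressing harder.

Run:
```python
from plant import *
from h import *
s=read_state();T=rot(s);tg=np.array([560.7,281.4,60])+target(-.2163).apply([0,.4,.6])
print(T.as_matrix().round(4)[:,0],rel(s,tg,-.2163))
```

```text
[ 0.0037  0.0012 -1.    ] (array([ 0.0254, -0.0028, -0.0049]), [array([-0.0006,  0.0011, -0.0006]), array([ 0.9994, -0.001 , -0.0017])])
```

```bash
python3 -m jog '{"slide": [[0.015,-0.003,-0.006],[0.022,-0.003,-0.006],[0.022,-0.003,-0.006]], "angular": [[0,0.001,0],[0,0.001,0],[0,0.001,0]], "hand": [-1,-1,-1]}'
python3 - <<'E'
from plant import *
from h import *
s=read_state();T=rot(s);tg=np.array([560.7,281.4,60])+target(-.2163).apply([0,.4,.6])
print(s["ft_force"],T.as_matrix().round(4)[:,0],rel(s,tg,-.2163))
E
```

```text
t: 13.42
tcp_pos: [562.4, 282.1, 63.1]
tcp_rot: [0.704, 0.078, 0.702, -0.076]
ft_force: [-1.6, -0.9, 11.4]
grip_width: 20.4
[-1.57243126 -0.9015471  11.38446354] [ 0.004   0.0028 -1.    ] (array([ 0.0205, -0.0041, -0.0061]), [array([-0.0006,  0.0011, -0.0011]), array([ 0.9994, -0.0018, -0.0017])])
```

Run:
```python
from plant import *
from h import *
s=read_state();d=snapshot("wrist");d.update(pos=s["tcp_pos"],rot=s["tcp_rot"]);np.savez("w7.npz",**d)
cv2.imwrite("pics/w7.png",cv2.resize(d["pixels"][150:350,200:440],None,fx=3,fy=3))
d=snapshot("scene");cv2.imwrite("pics/s7.png",cv2.resize(d["pixels"][150:240,320:400],None,fx=6,fy=6,interpolation=cv2.INTER_CUBIC))
```

```text
(no output)
```

View pics/w7.png

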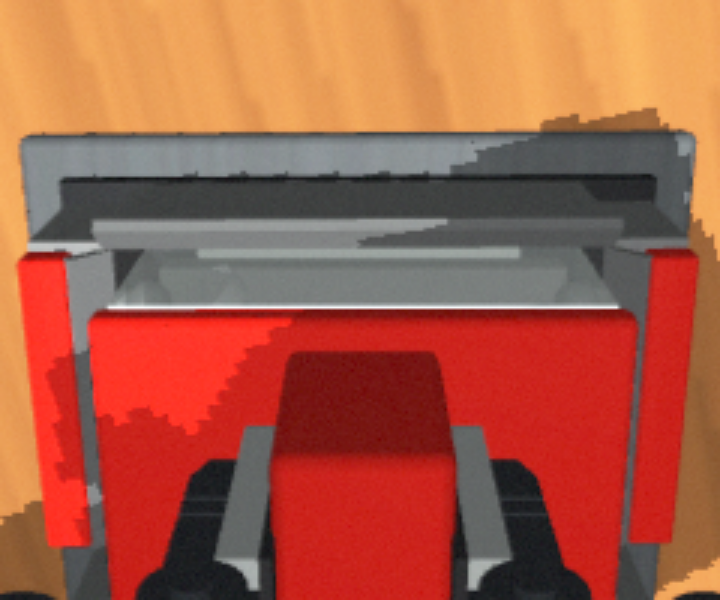

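View pics/s7.png

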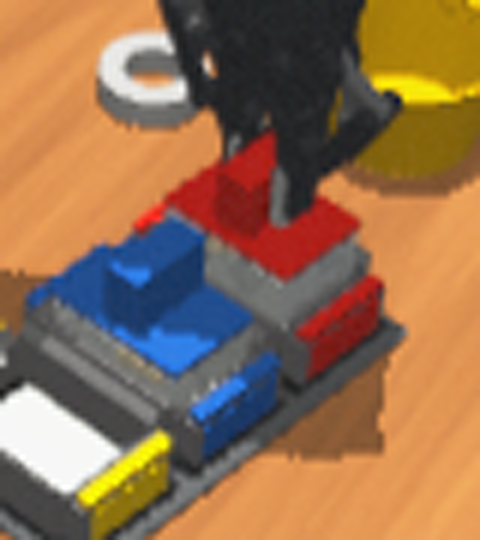

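The cassette sits in the red dock's mouth, centred to within about 1 mm (lid centre column 363, dock 359) and level. So this is the catch resistance, and I press on.

```bash
python3 -m jog '{"slide": [[0.02,-0.003,-0.008],[0.03,-0.003,-0.008],[0.03,-0.003,-0.008]], "angular": [[0,0.001,-0.001],[0,0.001,-0.001],[0,0.001,-0.001]], "hand": [-1,-1,-1]}'
python3 - <<'E'
from plant import *
from h import *
s=read_state();T=rot(s);tg=np.array([560.7,281.4,60])+target(-.2163).apply([0,.4,.6])
print(s["ft_force"],T.as_matrix().round(4)[:,0],rel(s,tg,-.2163))
E
```

```text
t: 13.9
tcp_pos: [562.3, 282.5, 60.8]
tcp_rot: [0.704, 0.078, 0.702, -0.076]
ft_force: [-1.7, -0.7, 8.3]
grip_width: 20.9
[-1.69595826 -0.67726474  8.3448369 ] [ 0.0034  0.0018 -1.    ] (array([ 0.0051, -0.0069, -0.0047]), [array([-0.0005,  0.0009, -0.0008]), array([ 0.9995, -0.0013, -0.0014])])
```

Moving through the catch now: 2.3 mm further, at 8.3 N. I continue in small steps.

```bash
python3 -m jog '{"slide": [[0.02,-0.004,-0.005],[0.025,-0.004,-0.005],[0.025,-0.004,-0.005]], "angular": [[0,0.001,-0.001],[0,0.001,-0.001],[0,0.001,-0.001]], "hand": [-1,-1,-1]}'
python3 - <<'E'
from plant import *
s=read_state();print(s["ft_force"],s["ft_torque"])
E
```

```text
t: 14.28
tcp_pos: [561.8, 282.6, 57.4]
tcp_rot: [0.703, 0.077, 0.703, -0.077]
ft_force: [0.1, 1.3, 0.9]
grip_width: 20.7
[0.11218234 1.27647587 0.88585421] [ 0.28198203 -0.13561436  0.00120018]
```

The force fell abruptly to 0.9 N, so the catches gave way. Now down onto the plate.

```bash
python3 -m jog '{"slide": [[0.012,-0.004,-0.002],[0.025,-0.004,-0.002],[0.034,-0.004,-0.002],[0.034,-0.004,-0.002]], "angular": [[0,0,0],[0,0,0],[0,0,0],[0,0,0]], "hand": [-1,-1,-1,-1]}'
python3 - <<'E'
from plant import *
from h import *
s=read_state();T=rot(s);tg=np.array([560.7,281.4,48.5])+target(-.2163).apply([0,.4,.6])
print(s["ft_force"],s["ft_torque"],T.as_matrix().round(4)[:,0],rel(s,tg,-.2163))
E
```

```text
t: 14.78
tcp_pos: [561.0, 281.7, 52.0]
tcp_rot: [0.703, 0.077, 0.703, -0.077]
ft_force: [-0.3, -0.8, -0.7]
grip_width: 20.9
[-0.27048751 -0.76205182 -0.72301754] [-0.06010721  0.01502937  0.02782183] [-4.e-04 -1.e-04 -1.e+00] (array([0.0235, 0.0001, 0.0027]), [array([-0.0005, -0.0001,  0.0001]), array([9.995e-01, 1.000e-04, 2.000e-04])])
```

```bash
python3 -m jog '{"slide": [[0.01,0,0],[0.02,0,0],[0.02,0,0]], "angular": [[0,0,0],[0,0,0],[0,0,0]], "hand": [-1,-1,-1]}'
python3 -m jog '{"slide": [[0.01,0,0],[0.018,0,0],[0.018,0,0],[0.018,0,0]], "angular": [[0,0,0],[0,0,0],[0,0,0],[0,0,0]], "hand": [-1,-1,-1,-1]}'
```

```text
t: 15.15
tcp_pos: [561.1, 281.8, 49.6]
tcp_rot: [0.703, 0.077, 0.703, -0.077]
ft_force: [-1.2, -0.1, 3.3]
grip_width: 20.9
t: 15.65
tcp_pos: [561.1, 281.9, 47.7]
tcp_rot: [0.703, 0.077, 0.703, -0.077]
ft_force: [-2.9, -1.4, 8.0]
grip_width: 20.6
```

The force rises about 2.4 N per mm: that is the springy plate. The plate is at about 4.7 of 6 mm. I take a last check while it holds.

Run:
```python
from plant import *
from h import *
f=[]
for i in range(4):
    s=read_state();f.append(np.r_[s["tcp_pos"],s["ft_force"]]);d=snapshot(["wrist","scene","top","wrist"][i])
    if i==0: d.update(pos=s["tcp_pos"],rot=s["tcp_rot"]);w=d
    if i==1: cv2.imwrite("pics/s8.png",cv2.resize(d["pixels"][150:240,300:400],None,fx=6,fy=6,interpolation=cv2.INTER_CUBIC))
    if i==2: cv2.imwrite("pics/t8.png",d["pixels"])
print(np.round(f,1),s["grip_width"],s["t"],rot(s).as_matrix().round(4)[:,0])
cv2.imwrite("pics/w8.png",cv2.resize(w["pixels"][150:350,200:440],None,fx=3,fy=3))
P=wcloud(w);q=P[red(w["pixels"])>0];q=q[np.hypot(q[:,0]-561,q[:,1]-282)<60]
u=q-[560.7,281.4,0];c,sn=np.cos(-.2163),np.sin(-.2163);X=u[:,0]*c+u[:,1]*sn;Y=-u[:,0]*sn+u[:,1]*c
k=(abs(X)<38)&(abs(Y)<26)
z=q[k,2];z1=z[z<75];print("lid z",np.median(z1),"top z",np.median(z[z>80]))
kk=k&(q[:,2]<66);A=np.c_[X[kk],Y[kk],np.ones(kk.sum())];print("tilt",np.linalg.lstsq(A,q[kk,2],rcond=None)[0])
```

```text
[[561.1 281.9  47.7  -2.9  -1.4   8. ]
 [561.1 281.9  47.8  -2.3  -1.    6.9]
 [561.1 281.9  47.8  -2.6  -1.4   8.2]
 [561.1 281.9  47.8  -2.3  -1.1   7.4]] 21.082483544264846 15.8 [ 6.e-04  3.e-04 -1.e+00]
lid z 55.4493555683882 top z 89.20935537862081
tilt [-1.90735268e-03  3.09461776e-02  5.53343730e+01]
```

View pics/s8.png

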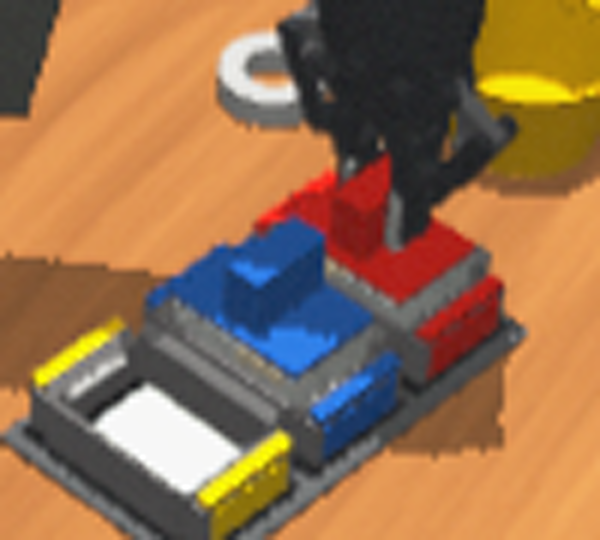

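View pics/t8.png

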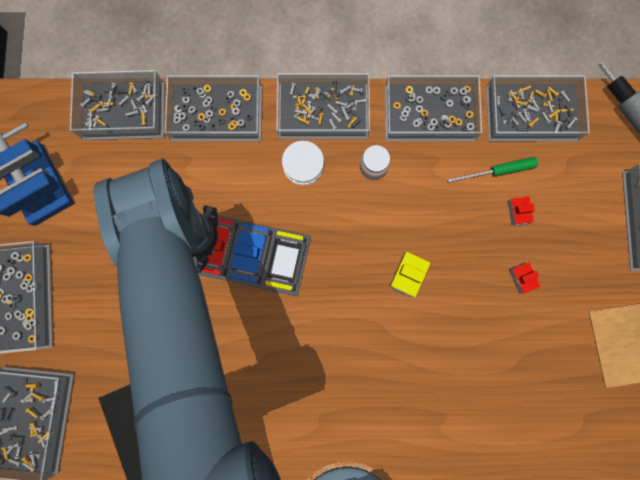

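View pics/w8.png

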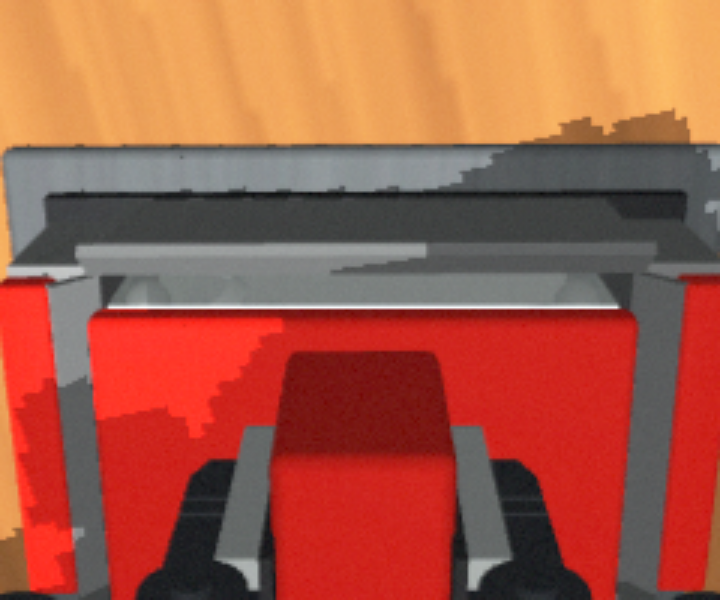

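The lid is at z=55.4, so the underside is at 13.4 and the plate is pushed down about 4.6 mm. It is level and steady, and the bystanders sit at their original pixels. I hand it in.

```bash
python3 -c "
from plant import *
print(hand_in())"
```

```text
the job is handed in; nothing more can be done
None
```

The largest red cassette is snapped into the red-labelled dock. I handed the job in at about 15.8 s with the arm still pressing it down, the block still gripped.

- **Snap:** the push built up to about 11 N at the catches, then fell to about 1 N within a few millimetres of travel. After that the cassette moved freely down to the plate.
- **Final press:** about 7–8 N held steadily. The plate is pushed down about 4.6 of its 6 mm, so it is off its stop. The arm position (4.8 mm), the lid height in the wrist camera (4.6 mm) and the force all agree.
- **Level and surroundings:** the tool axis is within about 0.1° of vertical. The visible bystanders look unmoved in the last top view; the arm hides the tub and collar there.

**What disagreed:**
- **Fingertip offset:** the fingertips measured about 12 mm behind the reported tool point, not the stated 25 mm ahead of it. Because of this my first grasp closed on air above the block. Nothing was touched, and the second grasp used the measured offset.
- **Dock labels:** they measured 42 mm high, where I expected about 45 mm. The floor plate matched at 18 mm.
- **Lid fit:** a rough fit of the lid surface gave about 1.8° of tilt along y. I put that down to points from the block's edges, since the tool itself stayed level.

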